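# Park the castored bench caddy in its roller-catch dock

### The arm

A 6-joint arm with a two-finger parallel gripper is mounted at the origin on the work surface; the furniture and walls round the work are solid. World frame = base frame: x ahead of the robot, y to its left, z up, the work surface at z = 0. Lengths are in mm, angles in rad, forces in N, time in s.
With the tool pointing down it reaches from about 300 to 1000 mm from the base axis. Payload 5.1 kg.
Tool frame: the origin (TCP) lies between the finger pads; the fingertips stand 11 mm ahead of it and the grasp point (between the pads) lies 8 mm behind it; z points along the fingers, y is the line along which they close (so a half turn about z gives the same grasp; the last joint's range is limited). The gripper opens to 95 mm and grips with 3 to 60 N. Pads are 20 mm wide; open, the fingers measure 119 mm over their backs; the gripper's body (75 mm by 180 mm) begins 59 mm behind the grasp point.
Start: joints at [-1.331, 0.124, 1.65, -0, 1.367, -0.083], TCP at [206.162, -616.426, 188.156] pointing down, gripper open.
Joint ranges: [-2.61, 2.61], [-1.02, 2.33], [0.03, 2.71], [-1.35, 4.49], [0.32, 2.68], [-2.91, 2.91]. Speed limits (rad/s): [2.57, 2.57, 3.14, 3.14, 3.14, 3.14].

### API

Orientations are given as a unit quaternion [x, y, z, w].
In Python, from plant import bot, viewer gives the robot as it stands. The module is installed in compiled form; this text tells all that it offers.
- The arm moves only by the tool carry_out, never from a script. Its argument "targets" is a list of rows, each a list of 3 entries, a list of its own where there are three numbers: the shift along the world's x, y, z in units of 50 mm (1.0 is 50 mm), then the turn, a rotation vector about the world's x, y, z in units of 6 degrees (1.0 is 6 degrees), then the closure, from 0 (fully open) to 1 (shut). In form: [[[x, y, z], [wx, wy, wz], gripper], ...]. A call has exactly 10 rows; each row shifts and turns the commanded pose from where the row before left it; what a row does not reach is not made up. A row lasts 1/10 s, in which the tool goes at most 50 mm and 8.59 degrees, less where a joint would pass 70% of its speed; a pose out of reach is approached as far as the arm can. A call is refused whole if a number of a shift passes 1 or a number of a turn 1, either way. A call with a gripper value outside its range is refused whole. The fingers move at their own pace and stop on an object; the grip force is fixed at half the most. Time passes only in rows, so rows that do not move let the fingers close, or fill a call up. It gives the time, the measured TCP pose, the force, the opening and the grip force at its end, in the units of the state.
- bot.get_obs(): the state, without advancing time (a new reading comes with each control period).
- viewer.snapshot(name): name is "scene" or "side" or "wrist"; returns the picture (480x640x3 uint8, red, green, blue); there is no depth.
- viewer.get_calibration(name): a dict with "fx", "fy", "cx", "cy" (pixels), "dist" ([k1, k2, p1, p2, k3] as OpenCV has them; the pictures are not rectified), "origin" and "rotation" of the camera in the world; the wrist camera has in their place "mount" (4x4, takes a point from camera to tool coordinates, whose origin is the TCP and whose axes are the flange's). Camera axes: x right, y down, z forward; pixel columns grow to the right and rows downward; lengths in mm; the calibration is good to about 2 mm. A picture is of the moment at which its call begins: read the wrist's pose just before it. get_calibration takes no time and is no camera call.
- bot.hand_in(): hands the job in; it is judged then, once.
The state is a dict: "time": time; "q": joint angles; "joint_velocities": joint speeds; "joint_torque": joint torques, N m; "ee_pos": TCP position; "orientation": TCP orientation; "wrist_force": force on the tool from outside, world axes, zero at the start; "ft_torque": the same for the moment, N m; "finger_gap": finger opening in mm; "finger_force": force on a finger pad.
Only numpy, scipy, OpenCV 4.12 (cv2) and the standard library are available. Lean on these libraries where they do the work, as an engineer would, in place of code of your own. Each camera call takes 0.05 s, during which the arm holds its last target. There are 200 camera calls.

### The job

Take the small wheeled caddy by its push bar and roll it forward until both of its swivel castors trail straight behind their pivots while it is still clear of the dock, then steer it nose first into the dock's two wheel slots. Press it home gently, by feel, until the roller catch snaps over the strike on its nose and holds it against the rubber bumper, and let go. Keep its wheels on the bench and its load in it, never ram or jam it against the dock, and leave the other things on the bench alone.

Things in the scene. Friction and masses are not known exactly. Their poses are not given: they have to be found in the camera images.
- caddy: Plywood bench caddy, 184 x 134 mm, tray rim 85 mm high, about 1 kg with its load. Origin on the bench under the tray's middle; x = forward (nose), y = its left, z up. Two swivel castors pivot at x = +80 mm, y = +-42 mm. Castors that do not trail pull it sideways until they have swung round (80 to 150 mm of rolling); then it rolls with about 1 N.
- rear_axle (a point): Middle between the caddy's two fixed rear wheels, at caddy x = -65 mm, y = 0, 14 mm up; these wheels stand at y = +-42 mm and do not swivel. All four wheels are 28 mm in diameter and 10 mm wide. (Keep clear of the wall behind the bench: on the robot's right a slatted panel begins at world x = 0.64 m, posts at 0.68 m.)
- push_bar (a point): Middle of the push bar: level steel rod, 10 mm thick, 78 mm long, along the caddy's y, at caddy x = -125 mm, 115 mm above the bench; the tray begins 34 mm ahead of it, 30 mm lower. Grip from above, fingers closing along the caddy's x. Jar top: 124 mm up, 137 mm ahead of the bar. Pushed at the bar with over 15 N when blocked, the caddy tips nose down.
- strike_tip (a point): Front end of the strike: brass neck 3 mm thick with a round upright head 8 mm in diameter, 72 mm above the bench, tip at caddy x = +116 mm, y = 0.
- castor_left_axle (a point): Wheel axle of the left castor, 16 mm off its pivot (pivot at caddy x = +80, y = +42 mm), 14 mm above the bench. Trailing straight, it lies at caddy x = +64 mm; trailing counts as within 20 degrees, below x = +65 mm.
- castor_right_axle (a point): The same for the right castor (pivot at caddy x = +80, y = -42 mm).
- castor_left (a joint): Swivel angle of the left castor in rad: 0 (or a full turn) = trailing straight, positive anticlockwise from above. Starts 0.8 to 2.6.
- castor_right (a joint): The same for the right castor. Starts -2.6 to -0.8.
- dock: Parking board, 10 mm plywood fixed to the bench, 335 x 168 mm, with two wheel slots and an upright end stop (98 mm high). Origin on the bench in the middle of its mouth; x = the way the caddy goes in, y left. Slot middles at y = +-42 mm; slots 14 mm wide, 224 mm long, widening to 41 mm over the first 30 mm at the mouth. A jam or blow of over 35 N harms it.
- home (a point): Point on the dock (x = 118 mm, y = 0, bench height) where the caddy's origin comes to lie when home with the end stop at its middle setting. The end stop is clamped by wing nuts in slots up to 25 mm nearer or farther than that and its setting is not measured: feel for it.
- catch_line (a point): Point on the dock's middle line, 72 mm up, at dock x = 228 mm: the place of the double roller catch at the stop's middle setting. From 8 mm before home on the two sprung rollers resist with up to about 6 N (9 N off the middle), then snap over the strike's head and pull the caddy on to the rubber bumper with about 3 N. From there the bumper resists with 10 N for each mm; 2 mm is too much.
- bumper (a joint): How far the rubber bumper pads are pressed in, in m: 0 when free; 0.0003 to 0.0004 when the catch holds the caddy home with nobody pushing; over 0.002 is too hard.
- tape_measure: Tape measure, 73 x 76 x 36 mm, lying loose in the rear left bay of the caddy, whose floor is 45 mm up. Origin under its middle. (The screw jar and the hex keys sit snug in the other bays.)
- sanding_block: Cork sanding block, 66 x 113 x 28 mm, lying on the bench. Bystander. Origin under its middle.
- wax_tin: Flat round tin, 85 mm across and 32 mm high, lying on the bench. Bystander. Origin under its middle.

How it is judged:
By the outcome, as a careful person would: the job done as asked, in the order asked, and still so for the second after the job is handed in, with the robot touching nothing.
It also fails if it takes over 72 s, if anything falls off the work surface, if the arm or the gripper's body presses on something with over 40 N, if the wrist force passes 120 N, or if a joint passes its speed limit or range.

## Working session

There is one attempt and no reset: what is moved stays moved. The work goes in short steps, Python scripts to look and compute and a tool call to move; the robot and the scene stay as the last step left them, time stands still between calls to the robot, and variables do not carry over. Pictures are saved under pics/ and viewed, at most 10 in all, crops included, and the job is handed in when it is done.

Besides the shell and the picture viewer there is one more tool, called after "Call:" as name(argument=value, ...) on one line, values as JSON. carry_out: Moves the arm, as the interface text tells. Its arguments: {"type":"object","properties":{"targets":{"type":"array","items":{"type":"array"}}},"required":["targets"]}

```bash
mkdir -p pics
python3 - <<'E'
from plant import bot, viewer
import cv2,numpy as np
for n in ("scene","side"):
    cv2.imwrite(f"pics/{n}0.png",viewer.snapshot(n)[:,:,::-1])
    c=viewer.get_calibration(n);print(n,{k:np.round(v,4).tolist() for k,v in c.items()})
c=viewer.get_calibration("wrist");print({k:np.round(v,4).tolist() for k,v in c.items()})
print(bot.get_obs())
E
```

```text
scene {'fx': 616.3128, 'fy': 616.3128, 'cx': 317.6498, 'cy': 244.6076, 'dist': [-0.2164, 0.0, 0.0, 0.0, 0.0], 'origin': [-576.5327, -775.6377, 746.5761], 'rotation': [0.7606, -0.3929, 0.232, -0.4619]}
side {'fx': 490.0666, 'fy': 490.0666, 'cx': 312.1784, 'cy': 240.4887, 'dist': [-0.0555, 0.0, 0.0, 0.0, 0.0], 'origin': [102.3336, 1138.2014, 846.5029], 'rotation': [-0.1288, 0.8637, -0.4838, 0.0582]}
{'fx': 369.9685, 'fy': 369.9685, 'cx': 323.4059, 'cy': 240.9886, 'dist': [-0.0538, 0.0, 0.0, 0.0, 0.0], 'mount': [[0.0011, -0.9703, -0.2418, 67.7306], [1.0, 0.0014, -0.001, -0.1408], [0.0014, -0.2418, 0.9703, -196.5749], [0.0, 0.0, 0.0, 1.0]]}
{'time': 0.1, 'q': array([-1.33061296e+00,  1.24430291e-01,  1.65150831e+00, -1.42188020e-05,
        1.36747468e+00, -8.25986489e-02]), 'joint_velocities': array([-0.00091204, -0.00028157, -0.00428493, -0.00027436, -0.00039197,
        0.00022358]), 'joint_torque': array([ 1.60887957e-04, -4.18880045e+01, -3.61096859e+01,  7.76354293e-02,
        4.61725064e-02, -7.07097161e-05]), 'ee_pos': array([ 206.0073683 , -615.84742184,  187.03343079]), 'orientation': array([ 9.87004075e-01,  1.60692648e-01, -7.85913787e-05, -9.06938442e-04]), 'wrist_force': array([ 1.08209087, -0.00756922, -0.27231402]), 'ft_torque': array([ 0.01505881, -0.04652736,  0.02278877]), 'finger_force': 0.0, 'finger_gap': 95.36264844026853}
```

View pics/scene0.png

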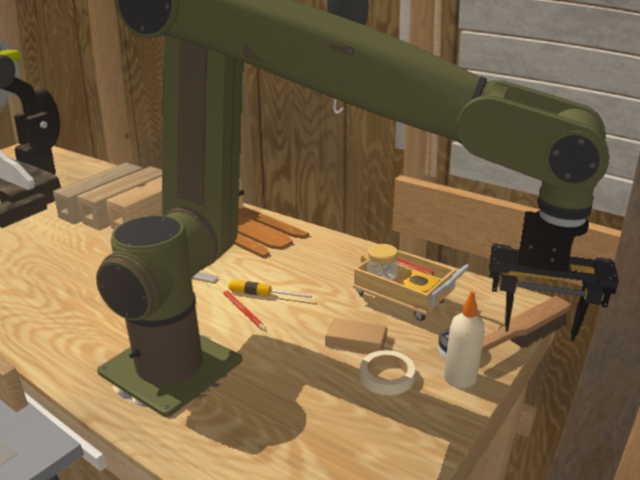

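View pics/side0.png

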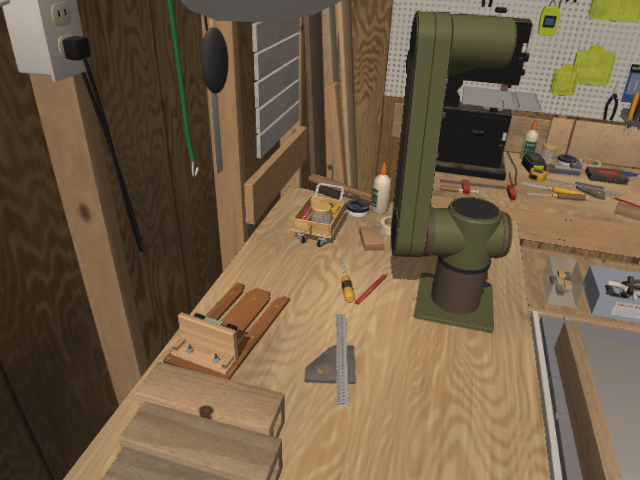

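```bash
cat > h.py <<'E'
import numpy as np,cv2
from scipy.spatial.transform import Rotation as R
from plant import bot,viewer
def cam(n,obs=None):
    c=viewer.get_calibration(n);K=np.array([[c['fx'],0,c['cx']],[0,c['fy'],c['cy']],[0,0,1.]])
    if n=='wrist':
        o=obs or bot.get_obs();M=np.array(c['mount']);Rt=R.from_quat(o['orientation']).as_matrix()
        Rw=Rt@M[:3,:3];O=Rt@M[:3,3]+np.array(o['ee_pos'])
    else: Rw=np.array(c['rotation']);Rw=R.from_quat(Rw).as_matrix() if Rw.size==4 else Rw;O=np.array(c['origin'])
    return K,np.array(c['dist']),Rw,O
def onplane(C,pts,z):
    K,d,Rw,O=C;p=cv2.undistortPoints(np.array(pts,float).reshape(-1,1,2),K,d).reshape(-1,2)
    v=np.c_[p,np.ones(len(p))]@Rw.T;s=(np.array(z)-O[2])/v[:,2];return O+v*s[:,None]
def proj(C,P):
    K,d,Rw,O=C;return cv2.projectPoints((np.array(P,float)-O)@Rw,np.zeros(3),np.zeros(3),K,d)[0].reshape(-1,2)
E
python3 - <<'E'
from h import *
o=bot.get_obs();w=viewer.snapshot("wrist")[:,:,::-1]
s=cv2.imread("pics/scene0.png");d=cv2.imread("pics/side0.png")
r=lambda im,x0,y0,wd,h:cv2.resize(im[y0:y0+h,x0:x0+wd],(400,300),interpolation=cv2.INTER_CUBIC)
out=np.vstack([np.hstack([r(s,340,225,140,105),r(d,280,175,100,75)]),np.hstack([r(d,150,270,160,120),r(w,0,0,640,480)])])
cv2.imwrite("pics/comp1.png",out)
S=cam("scene");D=cam("side")
print(onplane(S,[(405,290),(266,235)],0).round(),onplane(D,[(320,230),(230,340)],0).round())
E
```

```text
[[ 504. -236.    0.]
 [ 537.  205.    0.]] [[ 459. -259.    0.]
 [ 527.  328.    0.]]
```

View pics/comp1.png

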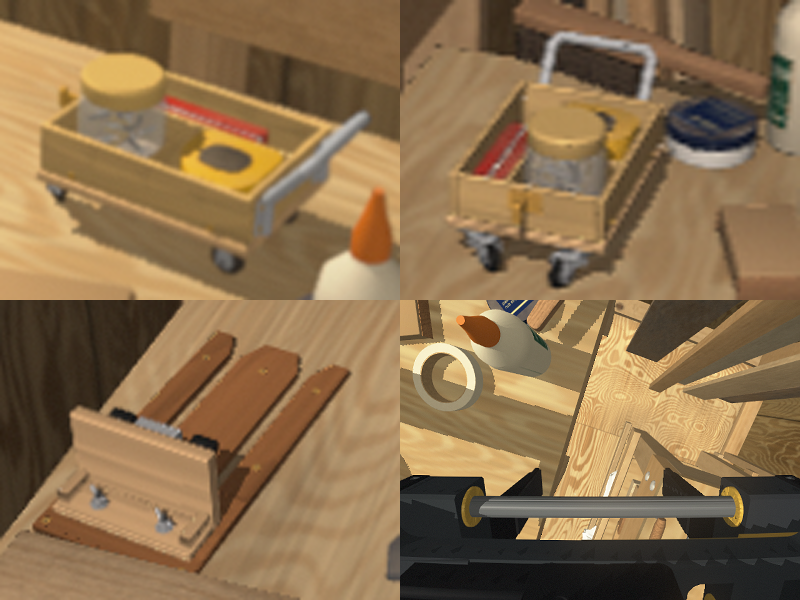

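Run:
```python
from h import *
S=cam("scene");D=cam("side")
f=lambda p:np.array(p)*.35+[340,225]
g=lambda p:np.array(p)*.25+[280,175]
k=lambda p:np.array(p)*.4+[150,270]
print("bar S",onplane(S,f([(363,118),(262,192)]),115).round(1).tolist())
print("bar D",onplane(D,g([(152,40),(252,50)]),115).round(1).tolist())
print("rim S: FL,RR",onplane(S,f([(40,128),(328,124)]),85).round(1).tolist())
print("rim D: FR,FL,RR",onplane(D,g([(52,175),(205,205),(128,85)]),85).round(1).tolist())
print("strike",onplane(S,f([(68,98)]),72).round(1).tolist(),onplane(D,g([(120,198)]),72).round(1).tolist())
print("dock D: tips r,m,l ; far corners; stop top",onplane(D,k([(225,33),(285,50),(345,72),(35,230),(195,272)]),10).round(1).tolist(),onplane(D,k([(72,108),(215,162)]),98).round(1).tolist())
```

```text
bar S [[492.1, -382.1, 115.0], [359.2, -365.9, 115.0]]
bar D [[499.3, -365.0, 115.0], [411.9, -374.0, 115.0]]
rim S: FL,RR [[390.6, -168.0, 85.0], [519.1, -344.8, 85.0]]
rim D: FR,FL,RR [[523.4, -159.0, 85.0], [395.9, -151.6, 85.0], [510.7, -332.1, 85.0]]
strike [[461.7, -148.7, 72.0]] [[467.8, -162.8, 72.0]]
dock D: tips r,m,l ; far corners; stop top [[591.0, 117.1, 10.0], [515.1, 125.5, 10.0], [439.1, 141.9, 10.0], [637.0, 452.5, 10.0], [475.5, 453.6, 10.0]] [[628.5, 376.8, 98.0], [472.5, 403.0, 98.0]]
```

Call:
carry_out(targets=[[[0,0,0.7],[0,0,-0.17],0],[[0,0,0.7],[0,0,-0.17],0],[[0,0,0.7],[0,0,-0.17],0],[[0,0,0.7],[0,0,-0.17],0],[[0.3,0.3,0.7],[0,0,-0.17],0],[[0.3,0.68,0],[0,0,-0.17],0],[[0.3,0.68,0],[0,0,-0.17],0],[[0.3,0.68,0],[0,0,-0.17],0],[[0.3,0.68,0],[0,0,-0.17],0],[[0.3,0.68,0],[0,0,-0.17],0]])

```text
time: 1.15
ee_pos: [296.4, -429.9, 362.7]
orientation: [0.997, 0.072, -0.0, -0.0]
wrist_force: [0.2, -0.2, -0.0]
finger_gap: 94.8
finger_force: 0.0
```

Call:
carry_out(targets=[[[0.3,0.68,0],[0,0,-0.17],0],[[0.3,0.68,0],[0,0,-0.17],0],[[0.3,0.68,0],[0,0,-0.17],0],[[0.3,0.68,0],[0,0,-0.17],0],[[0.3,0.68,0],[0,0,-0.17],0],[[0.3,0.68,0],[0,0,-0.17],0],[[0.3,0.68,0],[0,0,-0.17],0],[[0.3,0.68,0],[0,0,-0.17],0],[[0.3,0.68,0],[0,0,-0.17],0],[[0,0,0],[0,0,-0.17],0]])

```text
time: 2.15
ee_pos: [432.0, -122.2, 362.9]
orientation: [1.0, -0.014, 0.0, -0.001]
wrist_force: [0.1, 0.5, 0.7]
finger_gap: 94.9
finger_force: 0.0
```

Run:
```python
from h import *
import pickle
o=bot.get_obs();w=viewer.snapshot("wrist");pickle.dump((o,w),open("w1.pkl","wb"))
print(o['ee_pos'],R.from_quat(o['orientation']).as_matrix().round(3),o['time'])
cv2.imwrite("pics/w1.png",cv2.resize(w[:,:,::-1],(800,600),interpolation=cv2.INTER_CUBIC))
```

```text
[ 431.96088114 -122.2338665   362.90647448] [[ 1.    -0.028  0.   ]
 [-0.028 -1.     0.001]
 [ 0.    -0.001 -1.   ]] 2.15
```

View pics/w1.png

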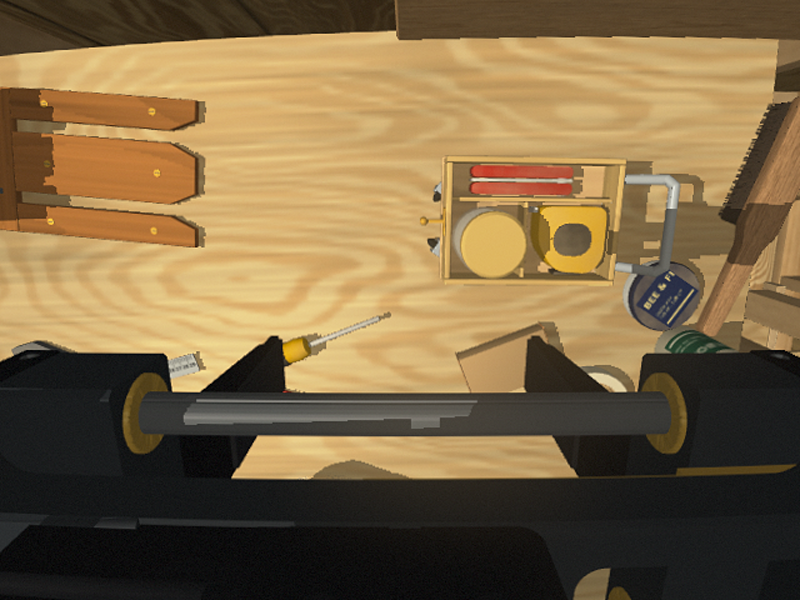

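Run:
```python
from h import *
import pickle
o,w=pickle.load(open("w1.pkl","rb"));C=cam("wrist",o)
f=lambda p:np.array(p,float)/1.25
np.set_printoptions(suppress=True,precision=1)
print("rim FR RR RL FL",onplane(C,f([(444,157),(626,160),(613,284),(443,283)]),85))
print("bar",onplane(C,f([(675,180),(665,268)]),115),"strike",onplane(C,f([(422,220)]),72))
print("castor r,l ~",onplane(C,f([(437,190),(433,243)]),20))
lab=cv2.cvtColor(w,cv2.COLOR_RGB2HSV)
m=((lab[:,:,0]<14)&(lab[:,:,1]>120)).astype(np.uint8)
m[:, 175:]=0;m[:55]=0;m[205:]=0
for u in range(60,168,8):
    d=np.diff(m[:,u].astype(int));print(u,np.nonzero(d)[0]+.5+0.0)
for v in (82,90,100,128,135,142,150,183,188): print(v,np.nonzero(m[v])[0].max() if m[v].any() else None)
print(lab[135,[100,140,155,165,175]].tolist(),lab[110,[100,150]].tolist())
```

```text
rim FR RR RL FL [[ 526.7 -163.    85. ]
 [ 520.6 -345.    85. ]
 [ 394.2 -341.2   85. ]
 [ 399.8 -160.9   85. ]]
bar [[ 500.5 -380.2  115. ]
 [ 415.8 -378.9  115. ]] strike [[ 464.8 -140.6   72. ]]
castor r,l ~ [[ 494.4 -160.    20. ]
 [ 434.1 -154.7   20. ]]
60 []
68 [85.5 86.5 89.5 90.5]
76 []
84 [98.5 99.5]
92 []
100 []
108 []
116 []
124 []
132 []
140 [173.5 174.5]
148 [120.5 121.5 190.5 191.5]
156 [ 81.5  82.5 128.5 129.5 130.5 132.5 145.5 146.5 152.5 153.5 190.5 192.5
 193.5 194.5 195.5 197.5]
164 []
82 156
90 158
100 147
128 41
135 31
142 28
150 157
183 157
188 71
[[14, 176, 194], [14, 175, 192], [15, 177, 157], [19, 121, 220], [18, 123, 215]] [[20, 110, 232], [18, 126, 215]]
```

```bash
cat > dock.py <<'E'
from h import *
def dock(o,w,umin=62,umax=140):
    C=cam("wrist",o);s=cv2.cvtColor(w,cv2.COLOR_RGB2HSV)[:,:,1].astype(int)
    m=(s>150).astype(np.uint8);m[:,172:]=0;m[:60]=0;m[205:]=0
    rows=[]
    for u in range(umin,umax,3):
        e=np.nonzero(np.diff(m[:,u].astype(int)))[0]+.5
        if len(e)==6: rows.append([u,*e])
    rows=np.array(rows);res=[]
    for k in range(1,7):
        P=onplane(C,np.c_[rows[:,0],rows[:,k]],10)[:,:2]
        q=np.polyfit(P[:,1],P[:,0],1);r=P[:,0]-np.polyval(q,P[:,1]);res.append((q,r.std()))
    return m,rows,res,C
E
python3 - <<'E'
from dock import *
import pickle
o,w=pickle.load(open("w1.pkl","rb"))
np.set_printoptions(suppress=True,precision=4)
m,rows,res,C=dock(o,w);print(len(rows))
for q,s in res: print("x at y=125",np.polyval(q,125).round(1),"slope",q[0].round(4),"std",s.round(2))
for v in (80,85,90,95,128,135,142,186,190,194):
    u=np.nonzero(m[v])[0].max();print(v,u,onplane(C,[(u+.5,v)],10)[0])
E
```

```text
24
x at y=125 604.5 slope 0.1251 std 0.41
x at y=125 569.8 slope 0.1232 std 0.44
x at y=125 555.3 slope 0.126 std 0.41
x at y=125 485.4 slope 0.1254 std 0.46
x at y=125 471.7 slope 0.1237 std 0.47
x at y=125 436.2 slope 0.125 std 0.44
80 154 [602.8379 112.7018  10.    ]
85 158 [595.8709 107.6954  10.    ]
90 158 [589.158  108.4638  10.    ]
95 158 [582.416  109.2409  10.    ]
128 157 [537.2001 116.0734  10.    ]
135 157 [527.408  117.2671  10.    ]
142 158 [517.4862 116.9906  10.    ]
186 158 [453.7738 125.0263  10.    ]
190 158 [447.8222 125.7972  10.    ]
194 158 [441.8423 126.5751  10.    ]
```

Call:
carry_out(targets=[[[0.05,-0.51,0],[0,0,-0.05],0.3],[[0.05,-0.51,-0.4],[0,0,0],0.58],[[0.05,-0.51,-0.4],[0,0,0],0.58],[[0.05,-0.51,-0.4],[0,0,0],0.58],[[0.05,-0.51,-0.4],[0,0,0],0.58],[[0.05,-0.51,-0.4],[0,0,0],0.58],[[0.05,-0.51,-0.4],[0,0,0],0.58],[[0.05,-0.51,-0.4],[0,0,0],0.58],[[0.05,-0.51,-0.4],[0,0,0],0.58],[[0.05,-0.51,-0.4],[0,0,0],0.58]])

```text
time: 3.2
ee_pos: [454.8, -382.8, 182.0]
orientation: [1.0, -0.02, -0.0, 0.0]
wrist_force: [0.6, -0.2, -0.5]
finger_gap: 39.9
finger_force: 0.0
```

Run:
```python
from h import *
import pickle
bot_o=bot.get_obs();w=viewer.snapshot("wrist");o=bot_o
pickle.dump((o,w),open("w2.pkl","wb"));print(o['ee_pos'],o['finger_gap'],R.from_quat(o['orientation']).as_matrix()[:,1])
cv2.imwrite("pics/w2.png",w[:,:,::-1])
print(proj(cam("wrist",o),[(457,-378.5,115)]))
```

```text
[ 454.80193766 -382.75504107  181.98539795] 39.871871312082746 [-4.02781782e-02 -9.99188505e-01  1.60267286e-05]
[[318.09541968 240.71424914]]
```

View pics/w2.png

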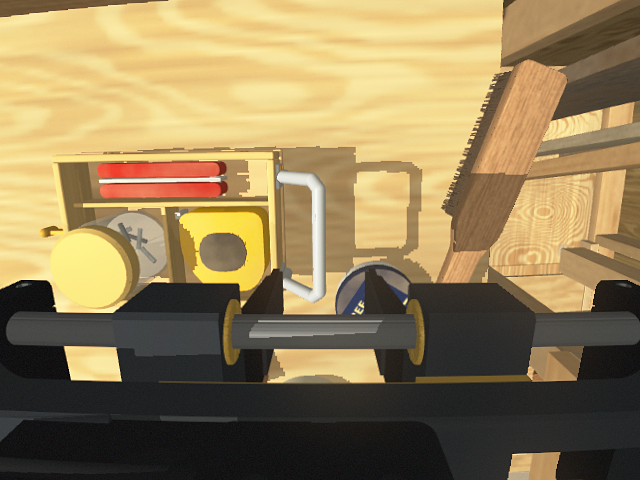

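Call:
carry_out(targets=[[[0.04,0.085,0],[0,0,0.06],0.58],[[0,0,-0.25],[0,0,0],0.58],[[0,0,-0.25],[0,0,0],0.58],[[0,0,-0.25],[0,0,0],0.58],[[0,0,-0.25],[0,0,0],0.58],[[0,0,-0.25],[0,0,0],0.58],[[0,0,-0.15],[0,0,0],0.58],[[0,0,-0.1],[0,0,0],0.58],[[0,0,0],[0,0,0],0.65],[[0,0,0],[0,0,0],0.75]])

```text
time: 4.25
ee_pos: [458.4, -376.4, 108.5]
orientation: [1.0, -0.016, 0.0, 0.0]
wrist_force: [-0.0, -0.7, 0.1]
finger_gap: 29.8
finger_force: 0.0
```

Call:
carry_out(targets=[[[0,0,0],[0,0,0],0.8],[[0,0,0],[0,0,0],0.84],[[0,0,0],[0,0,0],0.87],[[0,0,0],[0,0,0],0.9],[[0,0,0],[0,0,0],0.95],[[0,0,0],[0,0,0],1],[[0,0,0],[0,0,0],1],[[0,0,0],[0,0,0],1],[[0,0,0],[0,0,0],1],[[0,0,0],[0,0,0],1]])

```text
time: 5.25
ee_pos: [458.1, -376.2, 108.1]
orientation: [1.0, -0.016, -0.0, -0.0]
wrist_force: [0.2, 0.2, 0.2]
finger_gap: 0.4
finger_force: 0.0
```

```bash
cat > path.py <<'E'
import numpy as np
# rear axle path: x = line(y)+e ; bar = A - 60 h
A0=np.array([458.2,-317.5]);h0=np.array([.0326,.9995]);sl=.125
line=lambda y:519.5+sl*(y-117)
def axle(y,L=170):
    e0=A0[0]-line(A0[1]);s0=h0[0]/h0[1]-sl;t=np.clip((y-A0[1])/L,0,1)
    e=e0*(2*t**3-3*t**2+1)+s0*L*(t**3-2*t**2+t)
    de=(e0*(6*t*t-6*t)+s0*L*(3*t*t-4*t+1))/L if t<1 else 0
    return np.array([line(y)+e,y]),np.arctan2(1,sl+de)
def bar(y,L=170):
    a,th=axle(y,L);return np.r_[a-60*np.array([np.cos(th),np.sin(th)]),np.degrees(th)]
E
python3 - <<'E'
from h import *
from path import *
o=bot.get_obs();y=R.from_quat(o['orientation']).as_matrix()[:,1];print(o['ee_pos'],o['finger_gap'],np.degrees(np.arctan2(-y[1],-y[0])),o['wrist_force'],o['ft_torque'])
np.set_printoptions(suppress=True,precision=3)
ys=np.r_[-317.5:-97:10];B=np.array([bar(v) for v in ys]);print(np.c_[ys,B]);print(np.c_[np.diff(B[:,:2],axis=0)/50,np.diff(B[:,2])/6])
E
```

```text
[ 458.14607723 -376.15727024  108.13241992] 0.37980359031820965 88.15446117312811 [0.19699367 0.22206316 0.15101194] [ 0.01873371 -0.02420732  0.00474456]
[[-317.5    456.244 -377.468   88.132]
 [-307.5    454.687 -367.366   86.164]
 [-297.5    453.685 -357.215   84.411]
 [-287.5    453.202 -347.036   82.873]
 [-277.5    453.199 -336.848   81.548]
 [-267.5    453.635 -326.666   80.434]
 [-257.5    454.471 -316.501   79.528]
 [-247.5    455.664 -306.363   78.827]
 [-237.5    457.176 -296.259   78.328]
 [-227.5    458.966 -286.195   78.03 ]
 [-217.5    460.997 -276.174   77.931]
 [-207.5    463.231 -266.195   78.03 ]
 [-197.5    465.633 -256.259   78.329]
 [-187.5    468.168 -246.363   78.828]
 [-177.5    470.804 -236.501   79.529]
 [-167.5    473.509 -226.666   80.435]
 [-157.5    476.25  -216.849   81.55 ]
 [-147.5    478.995 -207.037   82.875]
 [-137.5    480.245 -197.037   82.875]
 [-127.5    481.495 -187.037   82.875]
 [-117.5    482.745 -177.037   82.875]
 [-107.5    483.995 -167.037   82.875]
 [ -97.5    485.245 -157.037   82.875]]
[[-0.031  0.202 -0.328]
 [-0.02   0.203 -0.292]
 [-0.01   0.204 -0.256]
 [-0.     0.204 -0.221]
 [ 0.009  0.204 -0.186]
 [ 0.017  0.203 -0.151]
 [ 0.024  0.203 -0.117]
 [ 0.03   0.202 -0.083]
 [ 0.036  0.201 -0.05 ]
 [ 0.041  0.2   -0.017]
 [ 0.045  0.2    0.017]
 [ 0.048  0.199  0.05 ]
 [ 0.051  0.198  0.083]
 [ 0.053  0.197  0.117]
 [ 0.054  0.197  0.151]
 [ 0.055  0.196  0.186]
 [ 0.055  0.196  0.221]
 [ 0.025  0.2    0.   ]
 [ 0.025  0.2    0.   ]
 [ 0.025  0.2    0.   ]
 [ 0.025  0.2    0.   ]
 [ 0.025  0.2    0.   ]]
```

Run:
```python
from h import *
w=viewer.snapshot("wrist")[:,:,::-1];s=viewer.snapshot("scene")[:,:,::-1];d=viewer.snapshot("side")[:,:,::-1]
r=lambda im,x0,y0,wd,h:cv2.resize(im[y0:y0+h,x0:x0+wd],(400,300),interpolation=cv2.INTER_CUBIC)
cv2.imwrite("pics/c3.png",np.vstack([np.hstack([r(s,340,225,140,105),r(d,280,145,140,105)]),np.hstack([r(w,0,0,640,480),r(s,380,180,120,90)])]))
```

```text
(no output)
```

View pics/c3.png

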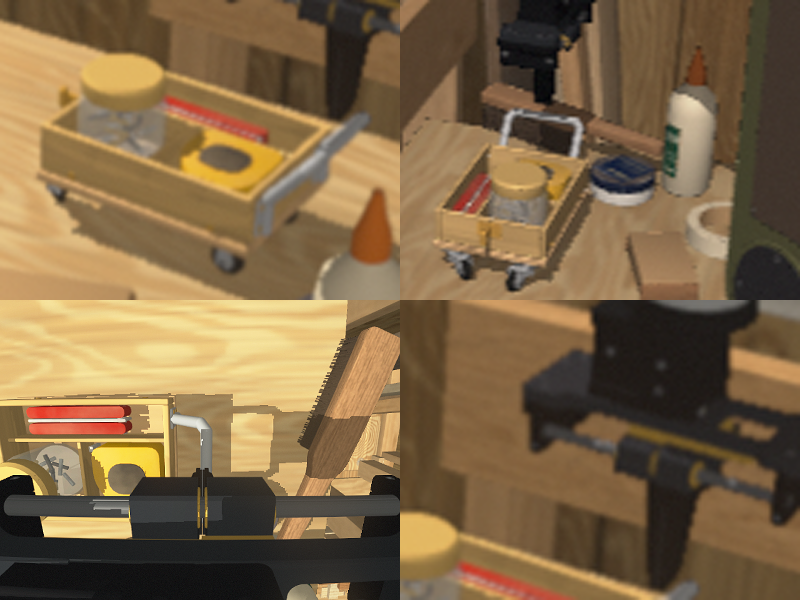

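Run:
```python
from h import *
S=cam("scene");D=cam("side");W=cam("wrist");o=bot.get_obs();p=o['ee_pos'];print(p,o['q'])
for dz in (-11,8): print(dz,proj(D,[p+[0,0,dz]]),proj(S,[p+[0,0,dz]]))
print("bar pred D,S",proj(D,[(418,-379,115),(496,-379,115)]).tolist(),proj(S,[(418,-379,115),(496,-379,115)]).tolist())
```

```text
[ 458.15306225 -376.18282521  108.15723664] [-7.77984309e-01  6.20203693e-02  1.85494394e+00 -4.58819835e-05
  1.22464912e+00  8.25009508e-01]
-11 [[329.99407337 189.98727862]] [[456.90679413 279.80537067]]
8 [[330.22718493 185.06033859]] [[457.82606593 271.81813786]]
bar pred D,S [[341.6095171941303, 186.66510083814651], [319.96582546698494, 183.5162942315719]] [[450.74697856596083, 281.1337004730692], [466.448950767126, 265.1129997833632]]
```

Run:
```python
from h import *
d=cv2.cvtColor(viewer.snapshot("side"),cv2.COLOR_RGB2GRAY);s=cv2.cvtColor(viewer.snapshot("scene"),cv2.COLOR_RGB2GRAY)
print("side u326..334, v168..195");print(d[168:195,326:335])
print("scene v255..285 u452..466");print(s[255:285:1,452:467])
```

```text
side u326..334, v168..195
[[ 19  19  22  21  17  20  17  17  14]
 [ 50  12  15  16  15  14  14  15  73]
 [ 36   9  10  13  11   7   5  13  73]
 [ 35   4  12  14  10   9  14  13  73]
 [ 35  10  14   8  13  10  11  11  74]
 [ 36  10   8  11   8  13  10  12  74]
 [ 35   7   8   9  12  12  12  12  71]
 [ 35  12   9  13   7  13  10  11  72]
 [ 37   8  11   8   5  10  15  10  72]
 [ 58   9  12  10  12   8   7  11  72]
 [ 84  27  15  14  11   9   9  69 117]
 [ 88  27  12  10  11   8  10  70 116]
 [ 90  26  11   6  10   8   9  31  51]
 [109  99  81  75  48  24  23  39  56]
 [112 111 109 110  96  58  58  60  59]
 [111 113 117  99  61  60  60  59  58]
 [ 91  91  93  89  75  71  64  58  53]
 [154 151 121  93  91  90  90  90  88]
 [ 77  91 109 123 135 147 154 162 172]
 [ 42  44  52  58  61  66  71  84 101]
 [ 58  56  49  36  42  47  58  63  62]
 [ 49  52  46  34  32  34  36  41  49]
 [ 52  50  47  35  33  33  36  34  33]
 [ 50  49  47  34  32  33  35  32  33]
 [ 49  46  51  40  33  32  33  32  33]
 [ 44  42  53  48  33  33  35  32  32]
 [ 48  47  52  33  32  35  33  32  33]]
scene v255..285 u452
[... 1196 characters left out ...]
0 182]
 [131 152 154 136 113 105 106 107 110 119 143 168 180 185 184]
 [131 149 135 114 106 107 108 112 121 138 159 171 176 181 183]
 [123 136 126 111 108 108 112 123 144 157 164 166 169 172 176]
 [135 128 116 108 109 113 123 144 162 169 168 166 164 163 166]
 [164 143 118 110 119 134 147 160 168 171 171 171 169 168 165]
 [159 135 118 117 137 162 173 173 170 170 168 169 171 172 171]
 [139 119 113 131 159 180 185 183 180 175 172 170 170 171 172]
 [121 110 116 141 165 175 180 183 185 185 182 179 174 172 172]
 [112 109 118 145 161 168 170 175 180 184 185 185 184 180 178]
 [111 112 121 144 160 165 166 168 171 175 180 183 186 186 184]
 [109 114 122 144 160 164 164 164 166 169 172 176 181 183 185]]
```

Call:
carry_out(targets=[[[0,0,0.2],[0,0,0],0.58],[[0,-0.04,0],[0,0,0],0.58],[[0,0,0],[0,0,0],0.58],[[0,0,0],[0,0,0],0.58],[[0,0,0],[0,0,0],0.58],[[0,0,0],[0,0,0],0.58],[[0,0,-0.2],[0,0,0],0.58],[[0,0,-0.1],[0,0,0],0.58],[[0,0,-0.1],[0,0,0],0.58],[[0,0,-0.1],[0,0,0],0.58]])

```text
time: 6.5
ee_pos: [457.9, -378.0, 92.3]
orientation: [1.0, -0.016, -0.0, -0.0]
wrist_force: [-0.6, -0.1, 0.2]
finger_gap: 40.2
finger_force: 0.0
```

Call:
carry_out(targets=[[[0,0,-0.05],[0,0,0],0.58],[[0,0,-0.05],[0,0,0],0.58],[[0,0,-0.05],[0,0,0],0.58],[[0,0,-0.05],[0,0,0],0.58],[[0,0,-0.05],[0,0,0],0.58],[[0,0,-0.05],[0,0,0],0.58],[[0,0,-0.06],[0,0,0],0.58],[[0,0,0],[0,0,0],0.58],[[0,0,0],[0,0,0],0.58],[[0,0,0],[0,0,0],0.58]])

```text
time: 7.5
ee_pos: [458.2, -378.3, 75.3]
orientation: [1.0, -0.016, 0.0, 0.0]
wrist_force: [0.1, 0.2, 0.5]
finger_gap: 40.4
finger_force: 0.0
```

Run:
```python
from h import *
w=viewer.snapshot("wrist")[:,:,::-1];s=viewer.snapshot("scene")[:,:,::-1];d=viewer.snapshot("side")[:,:,::-1]
r=lambda im,x0,y0,wd,h:cv2.resize(im[y0:y0+h,x0:x0+wd],(400,300),interpolation=cv2.INTER_CUBIC)
cv2.imwrite("pics/c4.png",np.vstack([np.hstack([r(s,400,225,100,75),r(d,290,145,80,60)]),np.hstack([r(w,0,0,640,480),r(w,240,150,160,120)])]))
o=bot.get_obs();print(o['ee_pos'],o['wrist_force'])
```

```text
[ 458.25029319 -378.24712247   75.3339824 ] [ 0.209793    0.06316835 -0.06345357]
```

View pics/c4.png

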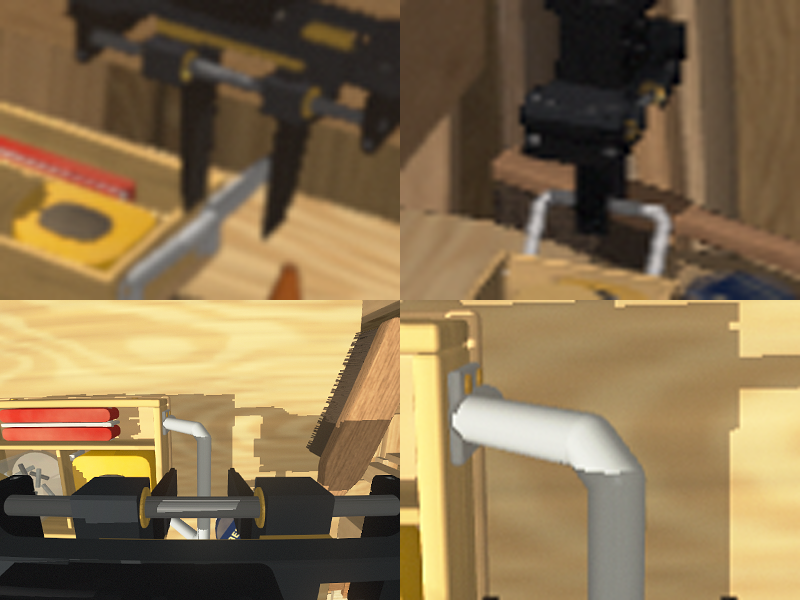

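Call:
carry_out(targets=[[[0,0,0],[0,0,0],0.65],[[0,0,0],[0,0,0],0.72],[[0,0,0],[0,0,0],0.78],[[0,0,0],[0,0,0],0.82],[[0,0,0],[0,0,0],0.86],[[0,0,0],[0,0,0],0.9],[[0,0,0],[0,0,0],0.95],[[0,0,0],[0,0,0],1],[[0,0,0],[0,0,0],1],[[0,0,0],[0,0,0],1]])

```text
time: 8.65
ee_pos: [458.2, -378.3, 75.2]
orientation: [1.0, -0.016, 0.0, 0.0]
wrist_force: [0.8, -0.7, 0.3]
finger_gap: 8.8
finger_force: 30.0
```

```bash
cat > st.py <<'E'
from h import *
def st():
    o=bot.get_obs();y=R.from_quat(o['orientation']).as_matrix()[:,1]
    print(round(o['time'],2),o['ee_pos'].round(1),"hd",np.degrees(np.arctan2(-y[1],-y[0])).round(2),"F",o['wrist_force'].round(1),"T",o['ft_torque'].round(2),"gap",round(o['finger_gap'],1),round(o['finger_force'],1));return o
E
python3 -c "
from st import *
st()"
```

```text
8.65 [ 458.2 -378.3   75.2] hd 88.15 F [ 0.8 -0.7  0.3] T [-0.06  0.02 -0.01] gap 8.8 30.0
```

Call:
carry_out(targets=[[[-0.016,0.1,0],[0,0,-0.17],1],[[-0.015,0.102,0],[0,0,-0.16],1],[[-0.02,0.203,0],[0,0,-0.29],1],[[-0.01,0.204,0],[0,0,-0.256],1],[[0,0.204,0],[0,0,-0.221],1],[[0.009,0.204,0],[0,0,-0.186],1],[[0.017,0.203,0],[0,0,-0.151],1],[[0.024,0.203,0],[0,0,-0.117],1],[[0.03,0.202,0],[0,0,-0.083],1],[[0.036,0.201,0],[0,0,-0.05],1]])

```text
time: 9.65
ee_pos: [460.9, -286.0, 75.2]
orientation: [0.995, -0.104, -0.0, -0.0]
wrist_force: [-0.4, -0.3, 0.1]
finger_gap: 9.5
finger_force: 30.0
```

```bash
python3 -c "
from st import *
st()
from path import *
print(bar(-227.5))"
```

```text
9.65 [ 460.9 -286.    75.2] hd 78.03 F [-0.4 -0.3  0.1] T [-0.05  0.02  0.03] gap 9.5 30.0
[ 458.96613214 -286.19531963   78.02972323]
```

Call:
carry_out(targets=[[[0.041,0.2,0],[0,0,-0.017],1],[[0.045,0.2,0],[0,0,0.017],1],[[0.048,0.199,0],[0,0,0.05],1],[[0.051,0.198,0],[0,0,0.083],1],[[0.053,0.197,0],[0,0,0.117],1],[[0.054,0.197,0],[0,0,0.151],1],[[0.055,0.196,0],[0,0,0.186],1],[[0.055,0.196,0],[0,0,0.221],1],[[0.012,0.1,0],[0,0,0],1],[[0,0,0],[0,0,0],1]])

```text
time: 10.65
ee_pos: [482.2, -201.9, 75.2]
orientation: [0.998, -0.061, 0.0, -0.0]
wrist_force: [0.3, 0.9, -0.5]
finger_gap: 9.0
finger_force: 30.0
```

Run:
```python
from st import *
import pickle
o=st();w=viewer.snapshot("wrist");s=viewer.snapshot("scene");d=viewer.snapshot("side");pickle.dump((o,w,s,d),open("w5.pkl","wb"))
r=lambda im,x0,y0,wd,h:cv2.resize(im[y0:y0+h,x0:x0+wd,::-1],(400,300),interpolation=cv2.INTER_CUBIC)
print(proj(cam("side"),[(485,-20,14)]),proj(cam("scene"),[(485,-20,14)]))
cv2.imwrite("pics/c5.png",np.vstack([np.hstack([r(s,260,190,200,150),r(d,210,150,200,150)]),np.hstack([r(w,0,0,640,480),r(w,0,90,240,180)])]))
```

```text
10.65 [ 482.2 -201.9   75.2] hd 82.96 F [ 0.3  0.9 -0.5] T [ 0.06 -0.19 -0.06] gap 9.0 30.0
[[290.7009971 262.7399347]] [[323.1764981  261.65584547]]
```

View pics/c5.png

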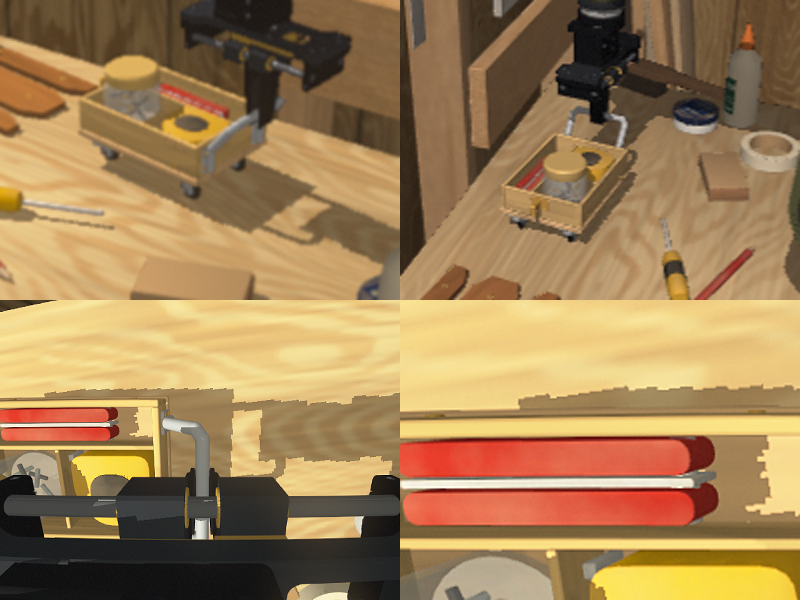

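```bash
cat > red.py <<'E'
from h import *
def redline(o,w,z,side=0):
    C=cam("wrist",o);hsv=cv2.cvtColor(w,cv2.COLOR_RGB2HSV)
    m=(((hsv[:,:,0]<6)|(hsv[:,:,0]>174))&(hsv[:,:,1]>170)&(hsv[:,:,2]>70)).astype(np.uint8)
    n,l,s,c=cv2.connectedComponentsWithStats(m);ids=[i for i in np.argsort(-s[1:,4])[:2]+1]
    m=np.isin(l,ids);us=np.nonzero(m.any(0))[0];a,b=us.min(),us.max();a=max(a,2);u=np.arange(int(a+.15*(b-a)),int(b-.2*(b-a)))
    t=np.array([np.nonzero(m[:,k])[0].min()-.5 for k in u]);e=np.array([np.nonzero(m[:,k])[0].max()+.5 for k in u])
    out=[]
    for v in (t,e):
        P=onplane(C,np.c_[u,v],z)[:,:2];q=np.polyfit(P[:,1],P[:,0],1);r=P[:,0]-np.polyval(q,P[:,1]);k=abs(r)<2*r.std()+.1
        q=np.polyfit(P[k,1],P[k,0],1);out.append(q)
    E=[onplane(C,[((a if False else b)+.5,(t.mean()+e.mean())/2)],z)[0,1]]
    return np.array(out),E[0]
E
python3 - <<'E'
from red import *
import pickle
np.set_printoptions(suppress=True,precision=3)
for f in ("w1","w2","w5"):
    o,w=pickle.load(open(f+".pkl","rb"))[:2]
    for z in (50,60,70):
        q,b=redline(o,w,z);y0=-280 if f!="w5" else -90
        print(f,z,"hd",np.degrees(np.arctan2(1,q[:,0])),"x@",y0,[np.polyval(k,y0) for k in q],"rear end y",b)
E
```

```text
Traceback (most recent call last):
  File "red.py", line 7, in redline
    t=np.array([np.nonzero(m[:,k])[0].min()-.5 for k in u]);e=np.array([np.nonzero(m[:,k])[0].max()+.5 for k in u])
                ~~~~~~~~~~~~~~~~~~~~~~~~~^^
ValueError: zero-size array to reduction operation minimum which has no identity
```

```bash
sed -i 's/def redline(o,w,z,side=0):/def redline(o,w,z,box):/; s/    n,l,s,c=.*$/    mm=np.zeros_like(m);u0,u1,v0,v1=box;mm[v0:v1,u0:u1]=m[v0:v1,u0:u1];m=mm>0/; s/m=np.isin(l,ids);//; s/u=np.arange(\(.*\))$/u=np.array([k for k in range(\1) if m[:,k].any()])/' red.py
python3 - <<'E'
from red import *
import pickle
np.set_printoptions(suppress=True,precision=3)
B=dict(w1=(370,465,130,160),w2=(95,232,155,202),w5=(2,190,165,235))
for f in B:
    o,w=pickle.load(open(f+".pkl","rb"))[:2]
    for z in (50,60,70):
        q,b=redline(o,w,z,B[f]);y0=-280 if f!="w5" else -90
        print(f,z,"hd",np.degrees(np.arctan2(1,q[:,0])),"x@",y0,[np.polyval(k,y0) for k in q],"rear end y",b)
E
```

```text
w1 50 hd [73.596 75.717] x@ -280 [np.float64(502.78163770783203), np.float64(493.2674100960837)] rear end y -301.8762770570361
w1 60 hd [73.596 75.717] x@ -280 [np.float64(501.8182041114726), np.float64(492.61251570783605)] rear end y -298.38800937998116
w1 70 hd [73.596 75.717] x@ -280 [np.float64(500.85477051511316), np.float64(491.95762131958884)] rear end y -294.8997417029262
w2 50 hd [88.051 74.432] x@ -280 [np.float64(516.1552555026504), np.float64(481.790756836131)] rear end y -298.59214864325725
w2 60 hd [88.051 74.432] x@ -280 [np.float64(516.4585530733976), np.float64(483.92371767291354)] rear end y -301.2301364856326
w2 70 hd [88.051 74.432] x@ -280 [np.float64(516.761850644145), np.float64(486.0566785096968)] rear end y -303.868124328008
w5 50 hd [83.003 69.783] x@ -90 [np.float64(551.4752447027893), np.float64(517.6352221769091)] rear end y -126.26638899486363
w5 60 hd [83.003 69.783] x@ -90 [np.float64(552.0339644991149), np.float64(521.0475726525765)] rear end y -130.04145784773056
w5 70 hd [83.003 69.783] x@ -90 [np.float64(552.5926842954408), np.float64(524.4599231282436)] rear end y -133.81652670059748
```

Call:
carry_out(targets=[[[0.05,0.195,0],[0,0,0.22],1],[[0.033,0.197,0],[0,0,0.11],1],[[0.018,0.199,0],[0,0,0],1],[[0.005,0.201,0],[0,0,-0.11],1],[[-0.005,0.202,0],[0,0,-0.22],1],[[0.025,0.198,0],[0,0,0],1],[[0.012,0.1,0],[0,0,0],1],[[0,0,0],[0,0,0],1],[[0,0,0],[0,0,0],1],[[0,0,0],[0,0,0],1]])

```text
time: 11.8
ee_pos: [488.2, -138.3, 75.1]
orientation: [0.998, -0.062, -0.0, -0.0]
wrist_force: [-1.9, 1.2, 1.6]
finger_gap: 9.4
finger_force: 30.0
```

Run:
```python
from st import *
from red import *
import pickle
o=st();w=viewer.snapshot("wrist");s=viewer.snapshot("scene");d=viewer.snapshot("side");pickle.dump((o,w,s,d),open("w6.pkl","wb"))
q,b=redline(o,w,55,(2,190,165,235));y0=-25
hd=np.degrees(np.arctan2(1,q[0,0]));off=(np.polyval(q[0],y0)-(519.5+.125*(y0-117)))*.9925
print("hd",hd,"red offset from dock line",off)
th=np.radians(82.9);h=np.array([np.cos(th),np.sin(th)]);n=np.array([-h[1],h[0]])
c=o['ee_pos'][:2]+n*1.0+125*h;print("centre",c,"dist to mouth",(np.array([519.5,117])-c)@h,"lat",(c-np.array([519.5,117]))@n)
D=cam("side");S=cam("scene")
for sg in (1,-1):
    for k in (64,96): P=np.r_[c+k*h+sg*42*n,14];print("L" if sg>0 else "R",k,proj(D,[P]).round(1),proj(S,[P]).round(1))
r=lambda im,x0,y0,wd,hh,W=400,H=300:cv2.resize(im[y0:y0+hh,x0:x0+wd,::-1],(W,H),interpolation=cv2.INTER_CUBIC)
pd=proj(D,[np.r_[c+64*h,14]])[0].astype(int);ps=proj(S,[np.r_[c+64*h+42*n,14]])[0].astype(int);print(pd,ps)
cv2.imwrite("pics/c6.png",np.vstack([np.hstack([r(s,ps[0]-40,ps[1]-35,80,60),r(d,pd[0]-50,pd[1]-40,100,75)]),np.hstack([r(d,150,180,200,150),r(s,240,180,200,150)])]))
```

```text
11.8 [ 488.2 -138.3   75.1] hd 82.89 F [-1.9  1.2  1.6] T [0.15 0.23 0.01] gap 9.4 30.0
hd 82.65066218963116 red offset from dock line 55.646397786800804
centre [502.70259124 -14.09673856] dist to mouth 132.1676651522837 lat 0.4648547022280642
L 64 [[287.9 277.6]] [[294.8 255.8]]
L 96 [[282.9 283.7]] [[285.7 251.7]]
R 64 [[262.  270.4]] [[317.9 244. ]]
R 96 [[256.8 276.2]] [[308.8 240.2]]
[274 273] [294 255]
```

View pics/c6.png

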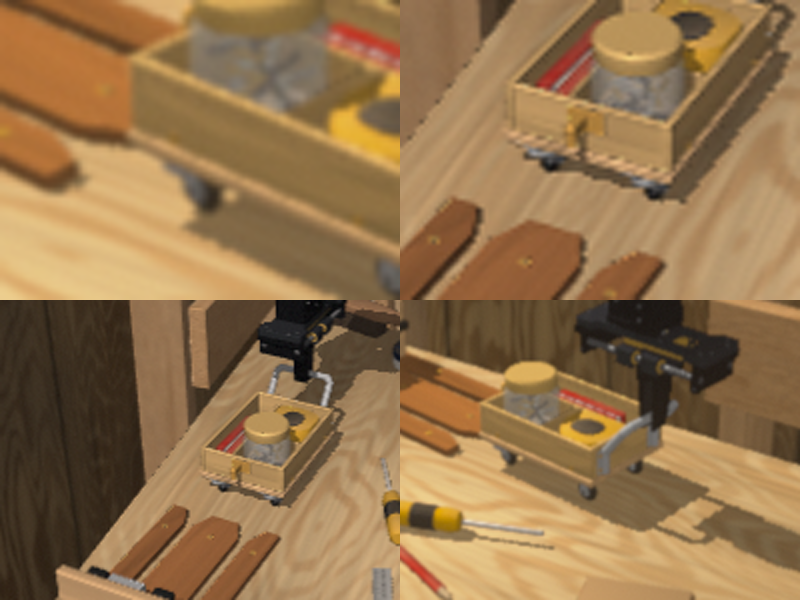

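Call:
carry_out(targets=[[[0.012,0.1,0],[0,0,0],1],[[0.018,0.139,0],[0,0,0],1],[[0.018,0.139,0],[0,0,0],1],[[0.018,0.139,0],[0,0,0],1],[[0.018,0.139,0],[0,0,0],1],[[0.012,0.099,0],[0,0,0],1],[[0.012,0.099,0],[0,0,0],1],[[0.01,0.08,0],[0,0,0],1],[[0.005,0.04,0],[0,0,0],1],[[0,0,0],[0,0,0],1]])

```text
time: 12.95
ee_pos: [494.7, -89.0, 75.1]
orientation: [0.998, -0.062, -0.0, -0.0]
wrist_force: [-1.5, 0.7, 2.2]
finger_gap: 9.1
finger_force: 30.0
```

Call:
carry_out(targets=[[[0.01,0.079,0],[0,0,0],1],[[0.01,0.079,0],[0,0,0],1],[[0.01,0.079,0],[0,0,0],1],[[0.01,0.079,0],[0,0,0],1],[[0.01,0.079,0],[0,0,0],1],[[0.01,0.079,0],[0,0,0],1],[[0.01,0.079,0],[0,0,0],1],[[0.005,0.04,0],[0,0,0],1],[[0.002,0.02,0],[0,0,0],1],[[0,0,0],[0,0,0],1]])

```text
time: 13.95
ee_pos: [498.5, -58.5, 75.1]
orientation: [0.998, -0.062, -0.0, -0.0]
wrist_force: [-2.2, -0.3, 1.0]
finger_gap: 9.0
finger_force: 30.0
```

```bash
cat > chk.py <<'E'
from st import *
from red import *
o=st();w=viewer.snapshot("wrist");y0=o['ee_pos'][1]+115
q,b=redline(o,w,55,(2,190,165,235))
print("red hd",np.degrees(np.arctan2(1,q[0,0])).round(2),"off",((np.polyval(q[0],y0)-(519.5+.125*(y0-117)))*.9925).round(2))
th=np.radians(82.88);h=np.array([np.cos(th),np.sin(th)]);n=np.array([-h[1],h[0]]);v=o['ee_pos'][:2]-np.array([519.5,117])
F=o['wrist_force'][:2];print("dock x of centre",(v@h+125).round(1),"tool lat",(v@n).round(2),"F along/lat",(F@h).round(2),(F@n).round(2))
E
python3 chk.py
```

```text
13.95 [498.5 -58.5  75.1] hd 82.91 F [-2.2 -0.3  1. ] T [0.16 0.4  0.07] gap 9.0 30.0
red hd 83.0 off 55.07
dock x of centre -51.7 tool lat -0.92 F along/lat -0.53 2.19
```

Call:
carry_out(targets=[[[0.007,0.06,0],[0,0,0],1],[[0.007,0.06,0],[0,0,0],1],[[0.007,0.06,0],[0,0,0],1],[[0.008,0.06,0],[0,0,0],1],[[0.008,0.06,0],[0,0,0],1],[[0.008,0.06,0],[0,0,0],1],[[0.007,0.06,0],[0,0,0],1],[[0.008,0.06,0],[0,0,0],1],[[0.002,0.02,0],[0,0,0],1],[[0,0,0],[0,0,0],1]])

```text
time: 15.0
ee_pos: [501.7, -33.3, 75.1]
orientation: [0.998, -0.062, 0.0, -0.0]
wrist_force: [-2.7, 0.6, 1.5]
finger_gap: 9.0
finger_force: 30.0
```

```bash
python3 chk.py
```

```text
15.0 [501.7 -33.3  75.1] hd 82.91 F [-2.7  0.6  1.5] T [0.14 0.49 0.09] gap 9.0 30.0
red hd 83.28 off 55.39
dock x of centre -26.4 tool lat -0.94 F along/lat 0.3 2.77
```

Call:
carry_out(targets=[[[0.01,0.079,0],[0,0,0],1],[[0.01,0.079,0],[0,0,0],1],[[0.01,0.079,0],[0,0,0],1],[[0.01,0.079,0],[0,0,0],1],[[0.01,0.079,0],[0,0,0],1],[[0.01,0.079,0],[0,0,0],1],[[0.01,0.079,0],[0,0,0],1],[[0.005,0.04,0],[0,0,0],1],[[0.002,0.02,0],[0,0,0],1],[[0,0,0],[0,0,0],1]])

```text
time: 16.05
ee_pos: [505.5, -2.8, 75.1]
orientation: [0.998, -0.062, 0.0, -0.0]
wrist_force: [-2.2, 0.2, 1.3]
finger_gap: 8.9
finger_force: 30.0
```

```bash
python3 chk.py
```

```text
16.05 [505.5  -2.8  75.1] hd 82.9 F [-2.2  0.2  1.3] T [0.13 0.47 0.04] gap 8.9 30.0
red hd 83.3 off 55.45
dock x of centre 4.4 tool lat -0.98 F along/lat -0.07 2.2
```

Call:
carry_out(targets=[[[0.01,0.079,0],[0,0,0],1],[[0.01,0.079,0],[0,0,0],1],[[0.01,0.079,0],[0,0,0],1],[[0.01,0.079,0],[0,0,0],1],[[0.01,0.079,0],[0,0,0],1],[[0.01,0.079,0],[0,0,0],1],[[0.01,0.079,0],[0,0,0],1],[[0.01,0.079,0],[0,0,0],1],[[0.01,0.079,0],[0,0,0],1],[[0.005,0.04,0],[0,0,0],1]])

```text
time: 17.1
ee_pos: [510.2, 34.9, 75.2]
orientation: [0.998, -0.062, -0.0, -0.0]
wrist_force: [-2.5, -0.8, 1.2]
finger_gap: 9.2
finger_force: 30.0
```

```bash
python3 chk.py
```

```text
17.1 [510.2  34.9  75.2] hd 82.92 F [-2.5 -0.8  1.2] T [-0.11  0.59  0.03] gap 9.2 30.0
red hd 83.43 off 55.6
dock x of centre 42.4 tool lat -0.97 F along/lat -1.09 2.42
```

Call:
carry_out(targets=[[[0.007,0.06,0],[0,0,0],1],[[0.008,0.06,0],[0,0,0],1],[[0.007,0.06,0],[0,0,0],1],[[0.008,0.06,0],[0,0,0],1],[[0.007,0.06,0],[0,0,0],1],[[0.008,0.06,0],[0,0,0],1],[[0.007,0.06,0],[0,0,0],1],[[0.008,0.06,0],[0,0,0],1],[[0.008,0.06,0],[0,0,0],1],[[0,0,0],[0,0,0],1]])

```text
time: 18.15
ee_pos: [513.7, 62.1, 75.1]
orientation: [0.998, -0.062, 0.0, -0.0]
wrist_force: [-2.3, 0.9, 1.2]
finger_gap: 9.2
finger_force: 30.0
```

```bash
python3 chk.py
```

```text
18.15 [513.7  62.1  75.1] hd 82.91 F [-2.3  0.9  1.2] T [0.26 0.45 0.08] gap 9.2 30.0
red hd 83.44 off 55.67
dock x of centre 69.8 tool lat -1.02 F along/lat 0.64 2.43
```

Call:
carry_out(targets=[[[0.005,0.04,0],[0,0,0],1],[[0.005,0.04,0],[0,0,0],1],[[0.005,0.04,0],[0,0,0],1],[[0.005,0.04,0],[0,0,0],1],[[0.005,0.04,0],[0,0,0],1],[[0.005,0.04,0],[0,0,0],1],[[0,0,0],[0,0,0],1],[[0,0,0],[0,0,0],1],[[0,0,0],[0,0,0],1],[[0,0,0],[0,0,0],1]])

```text
time: 19.2
ee_pos: [515.2, 73.8, 75.1]
orientation: [0.998, -0.062, 0.0, -0.0]
wrist_force: [-2.1, 1.5, 0.7]
finger_gap: 9.0
finger_force: 30.0
```

```bash
cat > f.py <<'E'
from st import *
o=st()
th=np.radians(82.88);h=np.array([np.cos(th),np.sin(th)]);n=np.array([-h[1],h[0]]);v=o['ee_pos'][:2]-np.array([519.5,117])
F=o['wrist_force'][:2];print("dx",(v@h+125).round(2),"F along/lat",(F@h).round(2),(F@n).round(2))
E
python3 f.py
```

```text
19.2 [515.2  73.8  75.1] hd 82.89 F [-2.1  1.5  0.7] T [0.39 0.36 0.06] gap 9.0 30.0
dx 81.59 F along/lat 1.24 2.24
```

Call:
carry_out(targets=[[[0.0025,0.02,0],[0,0,0],1],[[0.0025,0.02,0],[0,0,0],1],[[0.0025,0.02,0],[0,0,0],1],[[0.0025,0.02,0],[0,0,0],1],[[0.0025,0.02,0],[0,0,0],1],[[0,0,0],[0,0,0],1],[[0,0,0],[0,0,0],1],[[0,0,0],[0,0,0],1],[[0,0,0],[0,0,0],1],[[0,0,0],[0,0,0],1]])

```text
time: 20.2
ee_pos: [515.7, 78.6, 75.1]
orientation: [0.998, -0.062, -0.0, -0.0]
wrist_force: [-3.2, -0.3, 1.2]
finger_gap: 8.9
finger_force: 30.0
```

Call:
carry_out(targets=[[[0.0025,0.02,0],[0,0,0],1],[[0.0025,0.02,0],[0,0,0],1],[[0.0025,0.02,0],[0,0,0],1],[[0,0,0],[0,0,0],1],[[0,0,0],[0,0,0],1],[[0,0,0],[0,0,0],1],[[0,0,0],[0,0,0],1],[[0,0,0],[0,0,0],1],[[0,0,0],[0,0,0],1],[[0,0,0],[0,0,0],1]])

```text
time: 21.2
ee_pos: [516.1, 81.5, 75.1]
orientation: [0.998, -0.062, -0.0, -0.0]
wrist_force: [-1.7, 0.4, 0.1]
finger_gap: 9.4
finger_force: 30.0
```

```bash
python3 f.py
```

```text
21.2 [516.1  81.5  75.1] hd 82.9 F [-1.7  0.4  0.1] T [0.17 0.42 0.07] gap 9.4 30.0
dx 89.38 F along/lat 0.17 1.75
```

Call:
carry_out(targets=[[[0.0025,0.02,0],[0,0,0],1],[[0.0025,0.02,0],[0,0,0],1],[[0.0025,0.02,0],[0,0,0],1],[[0.0025,0.02,0],[0,0,0],1],[[0.0025,0.02,0],[0,0,0],1],[[0,0,0],[0,0,0],1],[[0,0,0],[0,0,0],1],[[0,0,0],[0,0,0],1],[[0,0,0],[0,0,0],1],[[0,0,0],[0,0,0],1]])

```text
time: 22.2
ee_pos: [516.8, 86.6, 75.2]
orientation: [0.998, -0.062, 0.0, -0.0]
wrist_force: [-2.4, 0.7, 0.3]
finger_gap: 9.3
finger_force: 30.0
```

```bash
python3 f.py
```

```text
22.2 [516.8  86.6  75.2] hd 82.9 F [-2.4  0.7  0.3] T [0.14 0.43 0.05] gap 9.3 30.0
dx 94.51 F along/lat 0.41 2.5
```

Call:
carry_out(targets=[[[0.0025,0.02,0],[0,0,0],1],[[0.0025,0.02,0],[0,0,0],1],[[0.0025,0.02,0],[0,0,0],1],[[0.0025,0.02,0],[0,0,0],1],[[0.0025,0.02,0],[0,0,0],1],[[0,0,0],[0,0,0],1],[[0,0,0],[0,0,0],1],[[0,0,0],[0,0,0],1],[[0,0,0],[0,0,0],1],[[0,0,0],[0,0,0],1]])

```text
time: 23.2
ee_pos: [517.4, 91.6, 75.2]
orientation: [0.998, -0.062, 0.0, -0.0]
wrist_force: [-2.5, 0.9, 0.9]
finger_gap: 9.2
finger_force: 30.0
```

```bash
python3 f.py
```

```text
23.2 [517.4  91.6  75.2] hd 82.9 F [-2.5  0.9  0.9] T [0.16 0.44 0.06] gap 9.2 30.0
dx 99.53 F along/lat 0.57 2.58
```

Call:
carry_out(targets=[[[0.0025,0.02,0],[0,0,0],1],[[0.0025,0.02,0],[0,0,0],1],[[0.0025,0.02,0],[0,0,0],1],[[0.0025,0.02,0],[0,0,0],1],[[0.0025,0.02,0],[0,0,0],1],[[0,0,0],[0,0,0],1],[[0,0,0],[0,0,0],1],[[0,0,0],[0,0,0],1],[[0,0,0],[0,0,0],1],[[0,0,0],[0,0,0],1]])

```text
time: 24.2
ee_pos: [518.0, 96.6, 75.1]
orientation: [0.998, -0.062, -0.0, -0.0]
wrist_force: [-2.7, -0.4, 0.4]
finger_gap: 9.3
finger_force: 30.0
```

```bash
python3 f.py
```

```text
24.2 [518.   96.6  75.1] hd 82.9 F [-2.7 -0.4  0.4] T [0.14 0.5  0.06] gap 9.3 30.0
dx 104.56 F along/lat -0.68 2.63
```

Call:
carry_out(targets=[[[0.0025,0.02,0],[0,0,0],1],[[0.0025,0.02,0],[0,0,0],1],[[0.0025,0.02,0],[0,0,0],1],[[0.0025,0.02,0],[0,0,0],1],[[0,0,0],[0,0,0],1],[[0,0,0],[0,0,0],1],[[0,0,0],[0,0,0],1],[[0,0,0],[0,0,0],1],[[0,0,0],[0,0,0],1],[[0,0,0],[0,0,0],1]])

```text
time: 25.2
ee_pos: [518.5, 100.6, 75.1]
orientation: [0.998, -0.062, -0.0, -0.0]
wrist_force: [-2.1, 2.1, 1.3]
finger_gap: 9.0
finger_force: 30.0
```

```bash
python3 f.py
```

```text
25.2 [518.5 100.6  75.1] hd 82.9 F [-2.1  2.1  1.3] T [0.2  0.41 0.02] gap 9.0 30.0
dx 108.61 F along/lat 1.77 2.37
```

Call:
carry_out(targets=[[[0.0025,0.02,0],[0,0,0],1],[[0.0025,0.02,0],[0,0,0],1],[[0.0025,0.02,0],[0,0,0],1],[[0.0025,0.02,0],[0,0,0],1],[[0,0,0],[0,0,0],1],[[0,0,0],[0,0,0],1],[[0,0,0],[0,0,0],1],[[0,0,0],[0,0,0],1],[[0,0,0],[0,0,0],1],[[0,0,0],[0,0,0],1]])

```text
time: 26.2
ee_pos: [519.0, 104.6, 75.2]
orientation: [0.998, -0.062, 0.0, -0.0]
wrist_force: [-2.0, 0.5, 0.8]
finger_gap: 9.3
finger_force: 30.0
```

```bash
python3 f.py
```

```text
26.2 [519.  104.6  75.2] hd 82.9 F [-2.   0.5  0.8] T [0.22 0.38 0.06] gap 9.3 30.0
dx 112.62 F along/lat 0.22 2.01
```

Call:
carry_out(targets=[[[0.0025,0.02,0],[0,0,0],1],[[0.0025,0.02,0],[0,0,0],1],[[0.0025,0.02,0],[0,0,0],1],[[0.0025,0.02,0],[0,0,0],1],[[0,0,0],[0,0,0],1],[[0,0,0],[0,0,0],1],[[0,0,0],[0,0,0],1],[[0,0,0],[0,0,0],1],[[0,0,0],[0,0,0],1],[[0,0,0],[0,0,0],1]])

```text
time: 27.2
ee_pos: [519.5, 108.6, 75.1]
orientation: [0.998, -0.062, -0.0, -0.0]
wrist_force: [-2.2, 1.3, 0.2]
finger_gap: 8.9
finger_force: 30.0
```

```bash
python3 f.py
```

```text
27.2 [519.5 108.6  75.1] hd 82.9 F [-2.2  1.3  0.2] T [0.22 0.4  0.06] gap 8.9 30.0
dx 116.63 F along/lat 0.98 2.35
```

Call:
carry_out(targets=[[[0.0025,0.02,0],[0,0,0],1],[[0.0025,0.02,0],[0,0,0],1],[[0.0025,0.02,0],[0,0,0],1],[[0.0025,0.02,0],[0,0,0],1],[[0,0,0],[0,0,0],1],[[0,0,0],[0,0,0],1],[[0,0,0],[0,0,0],1],[[0,0,0],[0,0,0],1],[[0,0,0],[0,0,0],1],[[0,0,0],[0,0,0],1]])

```text
time: 28.2
ee_pos: [520.0, 112.5, 75.1]
orientation: [0.998, -0.062, -0.0, -0.0]
wrist_force: [-2.6, 0.8, 0.4]
finger_gap: 9.0
finger_force: 30.0
```

```bash
python3 f.py
```

```text
28.2 [520.  112.5  75.1] hd 82.9 F [-2.6  0.8  0.4] T [0.24 0.43 0.08] gap 9.0 30.0
dx 120.64 F along/lat 0.51 2.65
```

Call:
carry_out(targets=[[[0.0025,0.02,0],[0,0,0],1],[[0.0025,0.02,0],[0,0,0],1],[[0.0025,0.02,0],[0,0,0],1],[[0.0025,0.02,0],[0,0,0],1],[[0,0,0],[0,0,0],1],[[0,0,0],[0,0,0],1],[[0,0,0],[0,0,0],1],[[0,0,0],[0,0,0],1],[[0,0,0],[0,0,0],1],[[0,0,0],[0,0,0],1]])

```text
time: 29.2
ee_pos: [520.5, 116.6, 75.1]
orientation: [0.998, -0.062, 0.0, -0.0]
wrist_force: [-2.3, 0.0, 1.0]
finger_gap: 9.0
finger_force: 30.0
```

```bash
python3 f.py
```

```text
29.2 [520.5 116.6  75.1] hd 82.9 F [-2.3  0.   1. ] T [0.22 0.4  0.05] gap 9.0 30.0
dx 124.7 F along/lat -0.27 2.27
```

Call:
carry_out(targets=[[[0.0025,0.02,0],[0,0,0],1],[[0.0025,0.02,0],[0,0,0],1],[[0.0025,0.02,0],[0,0,0],1],[[0.0025,0.02,0],[0,0,0],1],[[0,0,0],[0,0,0],1],[[0,0,0],[0,0,0],1],[[0,0,0],[0,0,0],1],[[0,0,0],[0,0,0],1],[[0,0,0],[0,0,0],1],[[0,0,0],[0,0,0],1]])

```text
time: 30.2
ee_pos: [521.0, 120.6, 75.1]
orientation: [0.998, -0.062, 0.0, -0.0]
wrist_force: [-1.7, 1.0, 1.1]
finger_gap: 9.3
finger_force: 30.0
```

```bash
python3 f.py
```

```text
30.2 [521.  120.6  75.1] hd 82.9 F [-1.7  1.   1.1] T [0.24 0.37 0.08] gap 9.3 30.0
dx 128.72 F along/lat 0.83 1.79
```

Call:
carry_out(targets=[[[0.0025,0.02,0],[0,0,0],1],[[0.0025,0.02,0],[0,0,0],1],[[0.0025,0.02,0],[0,0,0],1],[[0.0025,0.02,0],[0,0,0],1],[[0,0,0],[0,0,0],1],[[0,0,0],[0,0,0],1],[[0,0,0],[0,0,0],1],[[0,0,0],[0,0,0],1],[[0,0,0],[0,0,0],1],[[0,0,0],[0,0,0],1]])

```text
time: 31.2
ee_pos: [521.5, 124.0, 75.2]
orientation: [0.998, -0.062, -0.0, 0.0]
wrist_force: [-4.0, -4.6, 1.6]
finger_gap: 9.5
finger_force: 30.0
```

```bash
python3 f.py
```

```text
31.2 [521.5 124.   75.2] hd 82.9 F [-4.  -4.6  1.6] T [-0.65  0.49 -0.12] gap 9.5 30.0
dx 132.16 F along/lat -5.02 3.36
```

Call:
carry_out(targets=[[[0.0013,0.01,0],[0,0,0],1],[[0.0013,0.01,0],[0,0,0],1],[[0,0,0],[0,0,0],1],[[0,0,0],[0,0,0],1],[[0,0,0],[0,0,0],1],[[0,0,0],[0,0,0],1],[[0,0,0],[0,0,0],1],[[0,0,0],[0,0,0],1],[[0,0,0],[0,0,0],1],[[0,0,0],[0,0,0],1]])

```text
time: 32.2
ee_pos: [521.6, 124.8, 75.2]
orientation: [0.998, -0.062, -0.0, 0.001]
wrist_force: [-2.4, -4.9, 1.5]
finger_gap: 9.5
finger_force: 30.0
```

```bash
python3 f.py
```

```text
32.2 [521.6 124.8  75.2] hd 82.9 F [-2.4 -4.9  1.5] T [-0.85  0.53 -0.09] gap 9.5 30.0
dx 132.96 F along/lat -5.11 1.76
```

Call:
carry_out(targets=[[[0.0013,0.01,0],[0,0,0],1],[[0.0013,0.01,0],[0,0,0],1],[[0,0,0],[0,0,0],1],[[0,0,0],[0,0,0],1],[[0,0,0],[0,0,0],1],[[0,0,0],[0,0,0],1],[[0,0,0],[0,0,0],1],[[0,0,0],[0,0,0],1],[[0,0,0],[0,0,0],1],[[0,0,0],[0,0,0],1]])

```text
time: 33.2
ee_pos: [521.7, 125.7, 75.2]
orientation: [0.998, -0.062, -0.0, 0.001]
wrist_force: [-3.2, -4.8, 1.9]
finger_gap: 9.2
finger_force: 30.0
```

```bash
python3 f.py
```

```text
33.2 [521.7 125.7  75.2] hd 82.9 F [-3.2 -4.8  1.9] T [-0.84  0.51 -0.09] gap 9.2 30.0
dx 133.87 F along/lat -5.19 2.62
```

Call:
carry_out(targets=[[[0.0013,0.01,0],[0,0,0],1],[[0.0013,0.01,0],[0,0,0],1],[[0,0,0],[0,0,0],1],[[0,0,0],[0,0,0],1],[[0,0,0],[0,0,0],1],[[0,0,0],[0,0,0],1],[[0,0,0],[0,0,0],1],[[0,0,0],[0,0,0],1],[[0,0,0],[0,0,0],1],[[0,0,0],[0,0,0],1]])

```text
time: 34.2
ee_pos: [521.8, 126.9, 75.2]
orientation: [0.998, -0.062, -0.0, 0.001]
wrist_force: [-2.8, -4.6, 2.1]
finger_gap: 9.2
finger_force: 30.0
```

```bash
python3 f.py
```

```text
34.2 [521.8 126.9  75.2] hd 82.9 F [-2.8 -4.6  2.1] T [-0.75  0.55 -0.1 ] gap 9.2 30.0
dx 135.07 F along/lat -4.87 2.22
```

Force is easing; the peak is near.

Call:
carry_out(targets=[[[0.0013,0.01,0],[0,0,0],1],[[0.0013,0.01,0],[0,0,0],1],[[0,0,0],[0,0,0],1],[[0,0,0],[0,0,0],1],[[0,0,0],[0,0,0],1],[[0,0,0],[0,0,0],1],[[0,0,0],[0,0,0],1],[[0,0,0],[0,0,0],1],[[0,0,0],[0,0,0],1],[[0,0,0],[0,0,0],1]])

```text
time: 35.2
ee_pos: [522.0, 128.7, 75.2]
orientation: [0.998, -0.062, 0.0, -0.0]
wrist_force: [-2.1, -0.2, 1.1]
finger_gap: 9.2
finger_force: 30.0
```

```bash
python3 f.py
```

```text
35.2 [522.  128.7  75.2] hd 82.9 F [-2.1 -0.2  1.1] T [ 0.1   0.44 -0.03] gap 9.2 30.0
dx 136.88 F along/lat -0.5 2.06
```

Call:
carry_out(targets=[[[0.0013,0.01,0],[0,0,0],1],[[0.0013,0.01,0],[0,0,0],1],[[0,0,0],[0,0,0],1],[[0,0,0],[0,0,0],1],[[0,0,0],[0,0,0],1],[[0,0,0],[0,0,0],1],[[0,0,0],[0,0,0],1],[[0,0,0],[0,0,0],1],[[0,0,0],[0,0,0],1],[[0,0,0],[0,0,0],1]])

```text
time: 36.2
ee_pos: [522.1, 129.6, 75.1]
orientation: [0.998, -0.062, 0.0, -0.0]
wrist_force: [-2.0, 0.9, 1.0]
finger_gap: 9.3
finger_force: 30.0
```

```bash
python3 f.py
```

```text
36.2 [522.1 129.6  75.1] hd 82.9 F [-2.   0.9  1. ] T [ 0.27  0.35 -0.08] gap 9.3 30.0
dx 137.8 F along/lat 0.68 2.11
```

Call:
carry_out(targets=[[[0.0013,0.01,0],[0,0,0],1],[[0.0007,0.005,0],[0,0,0],1],[[0,0,0],[0,0,0],1],[[0,0,0],[0,0,0],1],[[0,0,0],[0,0,0],1],[[0,0,0],[0,0,0],1],[[0,0,0],[0,0,0],1],[[0,0,0],[0,0,0],1],[[0,0,0],[0,0,0],1],[[0,0,0],[0,0,0],1]])

```text
time: 37.2
ee_pos: [522.2, 130.3, 75.2]
orientation: [0.998, -0.062, 0.0, -0.0]
wrist_force: [-2.2, 1.2, 0.9]
finger_gap: 9.2
finger_force: 30.0
```

```bash
python3 f.py
```

```text
37.2 [522.2 130.3  75.2] hd 82.9 F [-2.2  1.2  0.9] T [ 0.38  0.32 -0.06] gap 9.2 30.0
dx 138.51 F along/lat 0.9 2.29
```

Call:
carry_out(targets=[[[0.0013,0.01,0],[0,0,0],1],[[0.0007,0.005,0],[0,0,0],1],[[0,0,0],[0,0,0],1],[[0,0,0],[0,0,0],1],[[0,0,0],[0,0,0],1],[[0,0,0],[0,0,0],1],[[0,0,0],[0,0,0],1],[[0,0,0],[0,0,0],1],[[0,0,0],[0,0,0],1],[[0,0,0],[0,0,0],1]])

```text
time: 38.2
ee_pos: [522.3, 131.0, 75.2]
orientation: [0.998, -0.062, 0.0, -0.0]
wrist_force: [-2.1, 1.6, 0.0]
finger_gap: 9.2
finger_force: 30.0
```

```bash
python3 f.py
```

```text
38.2 [522.3 131.   75.2] hd 82.9 F [-2.1  1.6  0. ] T [ 0.4   0.37 -0.04] gap 9.2 30.0
dx 139.2 F along/lat 1.35 2.32
```

Call:
carry_out(targets=[[[0.0013,0.01,0],[0,0,0],1],[[0.0007,0.005,0],[0,0,0],1],[[0,0,0],[0,0,0],1],[[0,0,0],[0,0,0],1],[[0,0,0],[0,0,0],1],[[0,0,0],[0,0,0],1],[[0,0,0],[0,0,0],1],[[0,0,0],[0,0,0],1],[[0,0,0],[0,0,0],1],[[0,0,0],[0,0,0],1]])

```text
time: 39.2
ee_pos: [522.5, 131.5, 75.2]
orientation: [0.998, -0.062, 0.0, 0.0]
wrist_force: [-0.9, -2.3, 0.4]
finger_gap: 8.9
finger_force: 30.0
```

```bash
python3 f.py
```

```text
39.2 [522.5 131.5  75.2] hd 82.9 F [-0.9 -2.3  0.4] T [-0.41  0.17 -0.07] gap 8.9 30.0
dx 139.76 F along/lat -2.38 0.58
```

Call:
carry_out(targets=[[[-0.0009,-0.007,0],[0,0,0],1],[[0,0,0],[0,0,0],1],[[0,0,0],[0,0,0],0.88],[[0,0,0],[0,0,0],0.85],[[0,0,0],[0,0,0],0.8],[[0,0,0],[0,0,0],0.7],[[0,0,0],[0,0,0],0.6],[[0,0,0],[0,0,0],0.58],[[0,0,0],[0,0,0],0.58],[[0,0,0],[0,0,0],0.58]])

```text
time: 40.2
ee_pos: [522.4, 131.3, 75.1]
orientation: [0.998, -0.062, -0.0, -0.0]
wrist_force: [0.2, 0.7, 0.4]
finger_gap: 39.6
finger_force: 0.0
```

Call:
carry_out(targets=[[[0,0,0.05],[0,0,0],0.58],[[0,0,0.1],[0,0,0],0.58],[[0,0,0.2],[0,0,0],0.58],[[0,0,0.3],[0,0,0],0.58],[[0,0,0.5],[0,0,0],0.58],[[0,0,0.6],[0,0,0],0.58],[[0,0,0.6],[0,0,0],0.58],[[0,0,0.6],[0,0,0],0.58],[[0,0,0.6],[0,0,0],0.58],[[0,0,0.4],[0,0,0],0.58]])

```text
time: 41.2
ee_pos: [523.3, 131.5, 277.4]
orientation: [0.998, -0.062, 0.003, -0.001]
wrist_force: [0.4, 0.4, -0.0]
finger_gap: 40.0
finger_force: 0.0
```

Run:
```python
from st import *
o=st();w=viewer.snapshot("wrist");d=viewer.snapshot("side");s=viewer.snapshot("scene")
r=lambda im,x0,y0,wd,hh,W=400,H=300:cv2.resize(im[y0:y0+hh,x0:x0+wd,::-1],(W,H),interpolation=cv2.INTER_CUBIC)
cv2.imwrite("pics/c7.png",np.vstack([np.hstack([r(w,0,0,640,480),r(w,0,60,320,240)]),np.hstack([r(d,150,230,200,150),r(s,200,150,200,150)])]))
```

```text
41.2 [523.3 131.5 277.4] hd 82.9 F [ 0.4  0.4 -0. ] T [0.07 0.01 0.01] gap 40.0 0.0
```

View pics/c7.png

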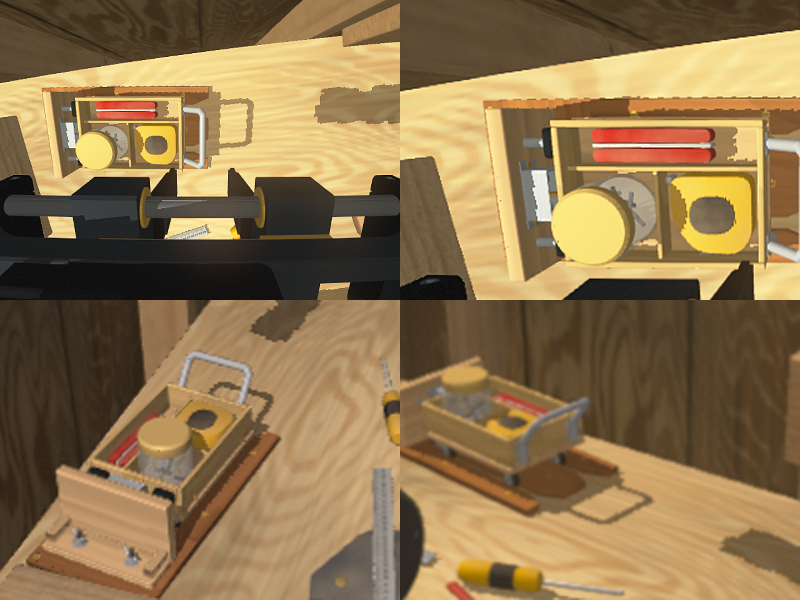

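The picture shows the caddy docked straight against the stop pads, around (545,190) in the wrist crop. Its load is still in place and the gripper is clear.

```bash
python3 -c "
from plant import bot
print(bot.hand_in())"
```

```text
the job is handed in; nothing more can be done
None
```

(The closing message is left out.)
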